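# Unlock the vial mixer's cam and push its carriage home

## Robot

A 6-joint arm with a two-finger parallel gripper is mounted at the origin on a cart in front of the work surface, level with it; the furniture and walls round the work are solid. World frame = base frame: x ahead of the robot, y to its left, z up, the work surface at z = 0. Lengths are in m, angles in rad, forces in N, time in s.
With the tool pointing down it reaches from about 0.275 to 0.875 m from the base axis. Payload 12.5 kg.
Tool frame: the origin (TCP) lies midway between the tips of the shut fingers; the grasp point (between the pads) lies env.grip_depth behind it (env.grip_depth is the distance from the TCP to the grasp point, in m); z points along the fingers, x is the direction in which the jaws open and shut, and the axes are right-handed (so a half turn about z gives the same grasp; the last joint's range is limited). The gripper opens to 85 mm and grips with 20 to 120 N. Pads are 22 mm wide; open, the fingers measure 114 mm over their backs; the gripper's body (76 mm by 85 mm) begins 54 mm behind the grasp point. The pads swing forward as they close: fully open they stand 13 mm farther back than shut.
Start: joints at [-1.388, 0.351, 1.652, -0, 1.139, -0.085], TCP at [0.146, -0.53, 0.202] pointing down, gripper open.
Joint ranges: [-2.75, 2.75], [-0.79, 2.1], [0.01, 2.65], [-1.57, 4.71], [0.07, 3.14], [-2.87, 2.87]. Speed limits (rad/s): [2.22, 2.22, 2.79, 3.14, 3.14, 3.14].

## Interface

Orientations are given as a unit quaternion [x, y, z, w].
In Python, from rig import env gives the robot as it stands. The module is installed in compiled form; this text tells all that it offers.
- The arm moves only by the shell command python3 -m handwheel 'ROWS'. ROWS is JSON, a list of rows, each a list of 7 numbers: the shift along the tool's x, y, z in units of 25 mm (1.0 is 25 mm), then the turn, a rotation vector about the tool's x, y, z in units of 5 degrees (1.0 is 5 degrees), then the finger opening in mm, from 0 to 85.4. A call has 1 to 10 rows; each row shifts and turns the pose as measured when the row begins, along the tool's axes as they then stand; what a row does not reach is not made up. A row lasts 1/10 s, in which the tool goes at most 50 mm and 8.59 degrees, less where a joint would pass 70% of its speed; a pose out of reach is approached as far as the arm can. A call is refused whole if a number of a shift passes 1 or a number of a turn 1, either way. A call with a gripper value outside its range is refused whole. The fingers move at their own pace and stop on an object; the grip force is fixed at half the most. Time passes only in rows, so rows that do not move let the fingers close. It gives the time, the measured TCP pose, the force and the opening at its end, in the units of the state.
- env.sense(): the state, without advancing time (a new reading comes with each control period).
- env.capture(name): name is "scene" or "top"; returns a dict with "pixels" (420x560x3 uint8, red, green, blue), "intrinsics" (3x3 intrinsics, pixels), "R" (3x3) and "t" (3): a world point X has camera coordinates R X + t. Camera axes: x right, y down, z forward; pixel columns grow to the right and rows downward; lengths in m; the calibration is good to about 2 mm. A picture is of the moment at which its call begins. There is no depth.
- env.sign_off(): hands the job in, once; it reports no verdict.
The state is a dict: "clock": time; "joints": joint angles; "joint_velocities": joint speeds; "joint_torque": joint torques, N m; "tool_pos": TCP position; "orientation": TCP orientation; "ft_force": force on the tool from outside, world axes, zero at the start; "wrist_torque": the same for the moment, N m; "finger_gap": finger opening in m.
Only numpy, scipy, OpenCV 4.12 (cv2) and the standard library are available. Lean on these libraries where they do the work, as an engineer would, in place of code of your own. Each camera call takes 0.05 s, during which the arm holds its last target. There are 200 camera calls.

## Task

The vial carriage of the small mixer is drawn out and held off by its eccentric cam. First, lifting nothing, push the red lever peg round until the cam's low point faces the carriage (the lever then points straight away from it), and only then push the carriage by its upright rear plate forward until it is fully home. Leave the three vials standing in the carriage and the other things where they are, and finish clear of everything.

Things in the scene. Friction and masses are not known exactly. Their poses are not given: they have to be found in the camera images.
- mixer: fixed vial mixer: white base plate 12 mm high, x -150..+62, y -62..+108 mm; grey motor housing on it at x -104..-48, y +68..+104, top at 59 mm. Origin: on the cam's vertical axis, at worktop height. +x: direction in which the carriage is pushed forward; +y left of that; z up. Cam at the far end, carriage at the near end.
- cam (a joint): angle of the steel cam disc (radius 30, centre 18 mm off its axis, top 28 mm up), rad, + anticlockwise from above. 0: high point and lever point to the mixer's -x, at the carriage (locked). +pi or -pi: low point (green dot) faces the carriage, lever points to +x (open); hard stops there, either way round will do. Starts within 0.9 of 0. Stays where left; takes 5 to 6 N at the peg.
- lever_peg (a point): red upright round peg on the end of the cam's black lever: 14 to 16 mm thick, 48 mm from the cam axis, free from 34 to 84 mm above the worktop; this point on its axis, 60 mm up. At cam angle a it is at (-48 cos a, -48 sin a) mm in the mixer's x, y. Nothing else within 75 mm of the cam axis is over 38 mm high.
- carriage (a joint): travel of the blue vial carriage along the mixer's +x, m: 0 drawn out (start), 0.036 fully home at its stop. About 3 N of friction; stays where left. Its nose meets the cam rim after 2 to 9 mm unless the cam is turned away; it gets home only with the cam within about 0.4 rad of its low point.
- push_plate (a point): centre of the rear face of the carriage's upright blue push plate (faces the mixer's -x, the robot's side): 74 mm wide, 17 to 61 mm above the worktop, this point 39 mm up. Moves with the carriage; at travel 0 it is 138 mm behind the cam axis. Behind it is only the base plate, 12 mm high.
- tray_mid (a point): middle of the floor of the carriage's tray, 20 mm above the worktop, moves with the carriage. Tray 38 mm along x, 104 mm along y, walls to 35 mm above the worktop; three cells side by side along y, centres 34 mm apart, one vial in each.
- vial_green: loose glass vial with green cap, 25 mm across, 52 mm tall, standing in a cell of the carriage (which cell varies); origin at the centre of its underside
- vial_red_cap: loose glass vial with red cap, 22 mm across, 46 mm tall, standing in a cell of the carriage (which cell varies); origin at the centre of its underside
- vial_blue_label: loose glass vial with blue label and grey cap, 23 mm across, 55 mm tall, standing in a cell of the carriage (which cell varies); origin at the centre of its underside
- dressing_box: loose pale green dressing box, 50 x 60 x 47 mm, standing to the left of the mixer; leave alone; origin at the centre of its underside
- open_jar: loose open glass jar, 54 mm across, 70 mm tall, standing to the right of the mixer; leave alone; origin at the centre of its underside
- spare_vial: loose glass vial with white cap and a red band, 29 mm across, 50 mm tall, standing to the right of the mixer; leave alone; origin at the centre of its underside

How it is judged:
By the outcome, as a careful person would: the job done as asked, in the order asked, and still so for the second after the job is handed in, with the robot touching nothing.
It also fails if it takes over 59 s, if anything falls off the work surface, if the arm or the gripper's body presses on something with over 40 N, if the wrist force passes 120 N, or if a joint passes its speed limit or range.

## Working session

There is one attempt and no reset: what is moved stays moved. The work goes in short steps, Python scripts to look and compute and a shell command to move; the robot and the scene stay as the last step left them, time stands still between calls to the robot, and variables do not carry over. Pictures are saved under pics/ and viewed, about 8 in all and at most 12, crops included, and the job is handed in when it is done.

```bash
mkdir -p pics; cat > h.py <<'E'
import numpy as np, cv2
from rig import env
def cap(n,f):
    c=env.capture(n); cv2.imwrite('pics/'+f,cv2.cvtColor(c['pixels'],cv2.COLOR_RGB2BGR)); np.savez('pics/'+f+'.npz',**{k:np.array(v) for k,v in c.items()}); return c
def ray(c,u,v,z):
    K,R,t=map(np.array,(c['intrinsics'],c['R'],c['t']))
    o=-R.T@t; d=R.T@np.linalg.inv(K)@np.array([u,v,1.]); return o+d*(z-o[2])/d[2]
def proj(c,X):
    p=np.array(c['intrinsics'])@(np.array(c['R'])@np.array(X)+np.array(c['t'])); return p[:2]/p[2]
E
python3 - <<'E'
from h import *
for n in('scene','top'):
    c=cap(n,n+'0.png'); R=np.array(c['R']); print(n,-R.T@np.array(c['t']),R[2])
print(env.sense(),env.grip_depth)
E
```

```text
scene [-0.14494353  0.39644789  0.48823432] [ 0.79763326 -0.3748502  -0.47251297]
top [0.455117   0.06736839 0.9003766 ] [ 0.1176817  -0.01623176 -0.9929187 ]
{'clock': 0.1, 'joints': array([-1.38761056e+00,  3.51175660e-01,  1.65231932e+00, -5.59655523e-06,
        1.13911008e+00, -8.46030221e-02]), 'joint_velocities': array([-0.00022071, -0.00157304, -0.00249113, -0.00242314,  0.00082472,
       -0.00143455]), 'joint_torque': array([ 1.50120661e-03, -5.06832218e+01, -2.91876912e+01,  1.07272484e-06,
        2.68040953e-03, -2.26642914e-05]), 'tool_pos': array([ 0.14549472, -0.53008497,  0.20193144]), 'orientation': array([ 7.95173447e-01, -6.06381837e-01, -3.76845592e-04, -3.37984234e-04]), 'ft_force': array([ 0.51441471,  0.46040612, -0.18726949]), 'wrist_torque': array([-0.03316312, -0.02575292,  0.03449164]), 'finger_gap': 0.08543349268930202} 0.0187
```

View pics/top0.png

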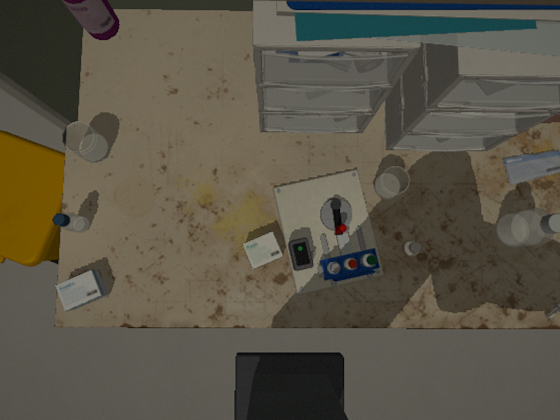

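View pics/scene0.png

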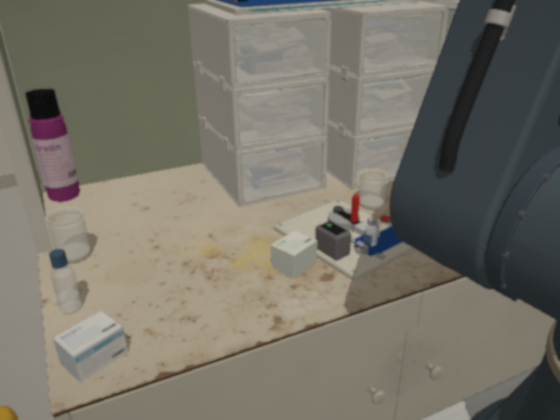

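The top view shows the mixer: base plate with corners near (275,185), (357,170), (382,275) and (297,292), red peg at (341,229), blue carriage near (350,264), jar at (392,182), spare vial at (412,248) and box at (264,250). The drawers lie beyond it. The scene view shows the peg at (355,208), with the arm partly in the way.

```bash
cat > meas.py <<'E'
from h import *
def blob(c,m,amin=8):
    n,l,s,ce=cv2.connectedComponentsWithStats(m.astype(np.uint8)); return [(s[i],ce[i]) for i in range(1,n) if s[i][4]>=amin]
def masks(c):
    h=cv2.cvtColor(np.array(c['pixels']),cv2.COLOR_RGB2HSV).astype(int); H,S,V=h[...,0],h[...,1],h[...,2]
    return dict(red=((H<8)|(H>172))&(S>150)&(V>90), blue=(H>100)&(H<125)&(S>130)&(V>50), green=(H>50)&(H<80)&(S>120)&(V>50),
      base=(S<60)&(V>130))
E
python3 - <<'E'
from meas import *
class D(dict):pass
for n in('top','scene'):
    c=dict(np.load(f'pics/{n}0.png.npz')); m=masks(c)
    x0,y0,x1,y1=(265,160,390,300) if n=='top' else (260,160,420,280)
    for k,v in m.items():
        w=np.zeros_like(v);w[y0:y1,x0:x1]=v[y0:y1,x0:x1]
        for s,ce in blob(c,w): print(n,k,s,ce.round(1))
    cr=cv2.resize(c['pixels'][y0:y1,x0:x1],None,fx=5 if n=='top' else 4,fy=5 if n=='top' else 4,interpolation=cv2.INTER_CUBIC)
    cr=np.clip(cr.astype(float)*1.3,0,255).astype(np.uint8)
    cv2.imwrite(f'pics/{n}crop.png',cr[...,::-1])
c=dict(np.load('pics/top0.png.npz'))
print([ray(c,u,v,.012).round(3)[:2] for u,v in((275,185),(357,170),(382,275),(297,292))])
print('shelf',ray(c,262,132,0), ray(c,385,150,0))
E
```

```text
top red [340 225   7   7  34] [342.6 227.6]
top blue [320 249  59  31 539] [346.5 264.6]
top blue [337 271  38  10  59] [356.5 275.3]
top green [298 246   5   5  17] [299.6 248. ]
top base [326 183   5   3   9] [328.2 183.7]
top base [295 188  53  72 785] [318.5 220.5]
top base [350 192   7   7  31] [353.1 194.8]
top base [349 198  19  37 342] [357.2 214.1]
top base [298 204   5   4  10] [299.9 205.8]
top base [281 208   8  13  40] [283.2 213.1]
top base [290 210   5   3   8] [291.6 210.6]
top base [283 218  15  19 104] [288.5 225.5]
top base [265 233  17  30 295] [270.7 247. ]
top base [294 259  25  32 239] [304.2 276. ]
scene red [351 195   8  27 154] [354.8 208.4]
scene red [381 216   9   5  36] [384.9 218.1]
scene blue [369 227  32  28 409] [384.9 241. ]
scene blue [357 236   7   5  18] [360.4 238.2]
scene green [327 223   5   4  17] [329.1 224.8]
scene base [  260   160   140   120 10082] [314.9 208.6]
scene base [379 223   9   7  49] [382.3 225.8]
scene base [350 230  10  11  66] [354.2 234.5]
[array([0.613, 0.059]), array([ 0.644, -0.101]), array([ 0.441, -0.146]), array([0.409, 0.016])]
shelf [ 7.21152041e-01  8.50761324e-02 -1.11022302e-16] [ 0.68711596 -0.15939492  0.        ]
```

View pics/topcrop.png

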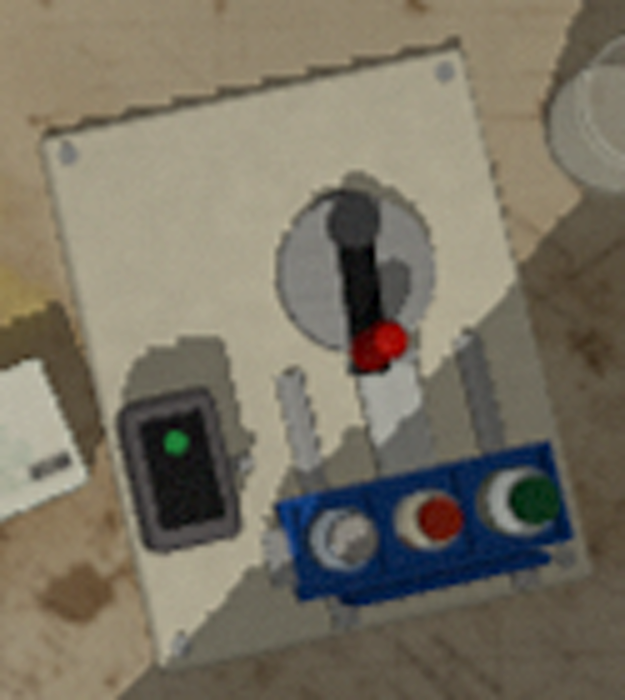

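The crop shows base plate corners at full-frame pixels of about (274,187), (356.6,168.4), (383,275) and (297.4,293). The hub is at (335.6,203.6), the peg top at (343,228), and the carriage is drawn out with three vials standing: grey, red and green.

```bash
cat > fit.py <<'E'
from meas import *
c=dict(np.load('pics/top0.png.npz')); s=dict(np.load('pics/scene0.png.npz'))
P=np.array([ray(c,u,v,.012)[:2] for u,v in((274,187),(356.6,168.4),(383,275),(297.4,293))])
M=np.array([(62,108),(62,-62),(-150,-62),(-150,108)])/1000
mc,pc=M.mean(0),P.mean(0); U,_,V=np.linalg.svd((M-mc).T@(P-pc)); R=(U@V).T; t=pc-R@mc
yaw=np.arctan2(R[1,0],R[0,0])
W=lambda x,y: R@np.array([x,y])+t
L=lambda p: R.T@(np.array(p)[:2]-t)
E
python3 - <<'E'
from fit import *
print('yaw',np.degrees(yaw),'axis',t,'res mm',((M@R.T+t-P)*1e3).round(1).tolist())
print('hub local',L(ray(c,335.6,203.6,.036))*1e3)
pt=ray(c,343,228,.084); print('peg top',pt,'local mm',L(pt)*1e3,'r',np.hypot(*L(pt))*1e3)
# triangulate peg in scene: top of peg, mid
for z,v in((.084,195.5),(.06,208)): 
    q=ray(s,354.8,v,z); print('scene peg',z,L(q)*1e3,np.hypot(*L(q))*1e3)
print('cam center local', L(ray(c,265+355/5,160+270/5,.028))*1e3)
print('push plate W',W(-.138,0),'dist corners of plate', [W(-.138,y) for y in(-.037,.037)])
print('green local',[ (L(ray(c,265+u/5,160+v/5,z))*1e3).round(0) for u,v,z in((342,540,.075),(440,520,.066),(535,500,.072))])
pr=[cv2.circle for _ in()]
for n,p in(('jar top',(392,182)),('vial',(412,248))): print(n,L(ray(c,*p,.06))*1e3,ray(c,*p,.06))
E
```

```text
yaw 12.77530798091478 axis [ 0.5738494  -0.05565524] res mm [[1.8, 2.8], [1.3, -2.4], [0.0, -1.9], [-3.1, 1.4]]
hub local [0.22215495 0.5566318 ]
peg top [ 0.52406716 -0.06095865  0.084     ] local mm [-49.72259652   5.8361362 ] r 50.0639300311625
scene peg 0.084 [-52.43291959  11.35624513] 53.64862868646319
scene peg 0.06 [-54.59879214  11.60534217] 55.81856384563593
cam center local [-18.41489734   3.01895166]
push plate W [ 0.43926563 -0.08617094] dist corners of plate [array([ 0.44744737, -0.12225499]), array([ 0.43108388, -0.05008688])]
green local [array([-114.,   37.]), array([-115.,    0.]), array([-116.,  -33.])]
jar top [  14.62787534 -106.13997194] [ 0.6115857  -0.15593306  0.06      ]
vial [-110.65407408 -112.14724544] [ 0.49073352 -0.18949499  0.06      ]
```

```bash
cat > go.py <<'E'
from fit import *
from scipy.spatial.transform import Rotation as Ro
def delta(p,yawdeg):   # target TCP xyz world, tool-x yaw; tool down
    s=env.sense(); Rc=Ro.from_quat(s['orientation']).as_matrix(); y=np.radians(yawdeg)
    x=np.array([np.cos(y),np.sin(y),0]); z=np.array([0,0,-1.]); Rt=np.c_[x,np.cross(z,x),z]
    d=Rc.T@(np.array(p)-s['tool_pos'])/.025; r=Ro.from_matrix(Rc.T@Rt).as_rotvec(degrees=True)/5
    print('t',s['clock'],'tcp',s['tool_pos'].round(4),'local mm',(L(s['tool_pos'])*1e3).round(1),'yaw',np.degrees(np.arctan2(Rc[1,0],Rc[0,0])).round(1),'F',s['ft_force'].round(1),'gap',s['finger_gap'].round(4))
    print('shift units',d.round(2),'turn units',r.round(2))
def peg(a,z,r=.048): return [*W(-r*np.cos(a),-r*np.sin(a)),z]
E
python3 - <<'E'
from go import *
print('lever end',L(ray(c,265+368/5,160+358/5,.034))*1e3,'jar left edge',L(ray(c,374.6,185,0))*1e3)
p=peg(-.14,.16); print(p); delta(p,np.degrees(yaw)-90-8)
E
```

```text
lever end [-52.14141162   6.84624666] jar left edge [ 23.48175308 -89.10725625]
[np.float64(0.5260145267017812), np.float64(-0.059633291077119274), 0.16]Traceback (most recent call last):
  File "<stdin>", line 3, in <module>
  File "go.py", line 7, in delta
    print('t',s['clock'],'tcp',s['tool_pos'].round(4),'local mm',(L(s['tool_pos'])*1e3).round(1),'yaw',np.degrees(np.arctan2(Rc[1,0],Rc[0,0])).round(1),'F',s['ft_force'].round(1),'gap',s['finger_gap'].round(4))
                                                                                                                                                                                         ^^^^^^^^^^^^^^^^^^^^^
AttributeError: 'float' object has no attribute 'round'
```

```bash
sed -i "s/s\['finger_gap'\].round(4)/round(s['finger_gap'],4)/" go.py
python3 -m handwheel '[[-0.7,-1,0,0,0,0,50],[-0.7,-1,0,0,0,0,50],[-0.7,-1,0,0,0,0,50],[-0.7,-1,0,0,0,0,50],[-0.7,-1,0,0,0,0,50],[-0.7,-1,0,0,0,0,50],[-0.7,-1,0,0,0,0,50],[-0.7,-1,0,0,0,0,50],[-0.7,-1,0,0,0,0,50],[-0.7,-1,0,0,0,0,50]]'
python3 -c "
from go import *
delta(peg(-.14,.16),np.degrees(yaw)-98)"
```

```text
clock: 1.1
tool_pos: [0.3443, -0.287, 0.1996]
orientation: [0.793, -0.609, -0.003, -0.001]
ft_force: [1.0, -1.3, -0.3]
finger_gap: 0.0497
t 1.1 tcp [ 0.3443 -0.287   0.1996] local mm [-275.  -174.9] yaw -75.0 F [ 1.  -1.3 -0.3] gap 0.0497
shift units [-6.89 -9.38  1.61] turn units [0.02 0.06 2.05]
```

```bash
python3 -m handwheel '[[-0.7,-1,0,0,0,0.25,50],[-0.7,-1,0,0,0,0.25,50],[-0.7,-1,0,0,0,0.25,50],[-0.7,-1,0,0,0,0.25,50],[-0.7,-1,0,0,0,0.25,50],[-0.7,-1,0.2,0,0,0.25,50],[-0.7,-1,0.3,0,0,0.25,50],[-0.7,-1,0.3,0,0,0.25,50],[-0.6,-0.8,0.3,0,0,0,50],[0,0,0.3,0,0,0,50]]'
python3 -c "
from go import *
delta(peg(-.14,.16),np.degrees(yaw)-98)"
```

```text
clock: 2.1
tool_pos: [0.5414, -0.0838, 0.1628]
orientation: [0.736, -0.677, -0.003, -0.001]
ft_force: [-0.3, 0.2, 0.1]
finger_gap: 0.05
t 2.1 tcp [ 0.5414 -0.0838  0.1628] local mm [-37.9 -20.3] yaw -85.2 F [-0.3  0.2  0.1] gap 0.05
shift units [-1.01  0.53  0.12] turn units [0.04 0.07 0.  ]
```

```bash
python3 -m handwheel '[[-0.5,0.25,0,0,0,0,50],[-0.5,0.25,0,0,0,0,50],[0,0,0,0,0,0,50],[0,0,0.6,0,0,0,50],[0,0,0.6,0,0,0,50]]'
python3 -c "
from go import *
delta(peg(-.14,.046),np.degrees(yaw)-98)
cap('scene','s1.png')
c2=cap('top','t1.png')
i=cv2.imread('pics/t1.png')[160:300,265:390]; j=cv2.imread('pics/s1.png')[160:280,260:420]
i=cv2.resize(i,(375,420)); j=cv2.resize(j,(425,420)); cv2.imwrite('pics/v1.png',np.hstack([i,j]))"
```

```text
clock: 2.6
tool_pos: [0.5234, -0.0587, 0.134]
orientation: [0.736, -0.677, -0.003, -0.001]
ft_force: [0.4, 0.4, -0.1]
finger_gap: 0.0503
t 2.6 tcp [ 0.5234 -0.0587  0.134 ] local mm [-49.8   8.1] yaw -85.2 F [ 0.4  0.4 -0.1] gap 0.0503
shift units [ 0.06 -0.11  3.52] turn units [ 0.02  0.07 -0.  ]
```

View pics/v1.png

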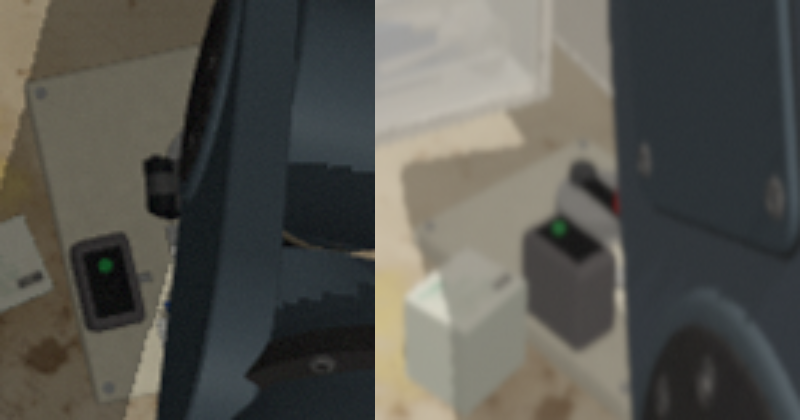

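The arm hides the peg in both views. The pose agrees with the measured peg to within 3 mm, and the 50 mm opening leaves about 17 mm of room on each side, so I'll lower slowly and watch the force.

```bash
python3 -m handwheel '[[0,-0.1,0.5,0,0,0,50],[0,0,0.5,0,0,0,50],[0,0,0.5,0,0,0,50],[0,0,0.5,0,0,0,50],[0,0,0.5,0,0,0,50],[0,0,0.5,0,0,0,50],[0,0,0.4,0,0,0,50],[0,0,0,0,0,0,50]]'
python3 -c "
from go import *
delta(peg(-.14,.046),np.degrees(yaw)-98)"
```

```text
clock: 3.5
tool_pos: [0.5248, -0.0587, 0.0416]
orientation: [0.735, -0.678, -0.004, -0.001]
ft_force: [-0.7, 0.4, 0.3]
finger_gap: 0.0496
t 3.5 tcp [ 0.5248 -0.0587  0.0416] local mm [-48.5   7.9] yaw -85.3 F [-0.7  0.4  0.3] gap 0.0496
shift units [ 0.04 -0.04 -0.17] turn units [ 0.05  0.07 -0.02]
```

```bash
python3 -m handwheel '[[0,0,-0.25,0,0,0,26],[0,0,0,0,0,0,26],[0,0,0,0,0,0,26],[0,0,0,0,0,0,26]]'
python3 -c "
from go import *
delta(peg(-.14,.046),np.degrees(yaw)-98)"
```

```text
clock: 3.9
tool_pos: [0.5258, -0.0588, 0.0497]
orientation: [0.735, -0.678, -0.003, -0.001]
ft_force: [-0.5, 0.4, -0.1]
finger_gap: 0.0259
t 3.9 tcp [ 0.5258 -0.0588  0.0497] local mm [-47.5   7.5] yaw -85.3 F [-0.5  0.4 -0.1] gap 0.0259
shift units [ 0.03 -0.01  0.15] turn units [ 0.02  0.06 -0.02]
```

```bash
python3 -m handwheel '[[0.17,-0.01,0,0,0,-1,26],[0.17,-0.01,0,0,0,-1,26],[0.17,-0.01,0,0,0,-1,26],[0.17,-0.01,0,0,0,-1,26],[0.17,-0.01,0,0,0,-1,26]]'
cat > st.py <<'E'
from go import *
import sys
s=env.sense(); l=L(s['tool_pos']); a=np.arctan2(-l[1],-l[0]); Rc=Ro.from_quat(s['orientation']).as_matrix()
yt=np.degrees(np.arctan2(Rc[1,0],Rc[0,0])); print('a',a.round(3),'r',(np.hypot(*l)*1e3).round(1),'yaw err',(yt-(np.degrees(yaw)-90+np.degrees(a))).round(1))
F=Rc.T@s['ft_force']; print('F tool',F.round(1),'joints',s['joints'].round(2))
delta(peg(a,.046),np.degrees(yaw)-90+np.degrees(a))
E
python3 st.py
```

```text
clock: 4.4
tool_pos: [0.5321, -0.0773, 0.0504]
orientation: [0.868, -0.496, -0.003, -0.003]
ft_force: [-1.2, 5.8, -0.5]
finger_gap: 0.0262
a 0.255 r 47.0 yaw err 3.2
F tool [-5.6 -1.9  0.6] joints [-0.23  0.54  1.8   0.01  0.81  0.8 ]
t 4.4 tcp [ 0.5321 -0.0773  0.0504] local mm [-45.5 -11.9] yaw -59.5 F [-1.2  5.8 -0.5] gap 0.0262
shift units [-0.    0.04  0.18] turn units [-0.02  0.1   0.63]
```

Contact is as expected: 5.6 N against the push, with the tool following the peg's circle. I'll carry on round.

```bash
python3 -m handwheel '[[0.2,0,0.02,0,0,-0.9,26],[0.19,0,0.02,0,0,-1,26],[0.19,0,0.02,0,0,-1,26],[0.19,0,0.02,0,0,-1,26],[0.19,0,0.02,0,0,-1,26],[0.19,0,0.02,0,0,-1,26],[0.19,0,0.02,0,0,-1,26],[0.19,0,0,0,0,-1,26]]'; python3 st.py
```

```text
clock: 5.2
tool_pos: [0.5566, -0.0986, 0.0499]
orientation: [0.987, -0.159, -0.007, -0.007]
ft_force: [-4.2, 3.1, 3.3]
finger_gap: 0.0257
a 0.966 r 46.3 yaw err 3.6
F tool [-5.  -1.7 -3.2] joints [-0.26  0.58  1.72  0.02  0.86  0.04]
t 5.2 tcp [ 0.5566 -0.0986  0.0499] local mm [-26.3 -38.1] yaw -18.3 F [-4.2  3.1  3.3] gap 0.0257
shift units [-0.    0.07  0.16] turn units [-0.12  0.19  0.72]
```

```bash
python3 -m handwheel '[[0.2,0.03,0.02,0,0.03,-0.9,26],[0.19,0.01,0.02,-0.02,0.03,-0.95,26],[0.19,0.01,0.02,-0.02,0.03,-0.95,26],[0.19,0.01,0.02,-0.02,0.03,-1,26],[0.19,0.01,0.02,-0.02,0.03,-1,26],[0.19,0.01,0.02,-0.02,0.03,-1,26],[0.19,0.01,0.02,0,0.03,-1,26],[0.19,0.01,0,0,0.03,-1,26],[0.19,0.01,0,0,0.03,-1,26],[0.19,0.01,0,0,0.03,-1,26]]'; python3 st.py
```

```text
clock: 6.2
tool_pos: [0.5965, -0.0955, 0.0497]
orientation: [0.959, 0.282, 0.0, -0.008]
ft_force: [-5.9, -0.8, 3.3]
finger_gap: 0.026
a 1.864 r 45.9 yaw err 3.2
F tool [-5.4 -2.6 -3.3] joints [-0.24  0.64  1.62  0.02  0.9  -0.83]
t 6.2 tcp [ 0.5965 -0.0955  0.0497] local mm [ 13.3 -43.9] yaw 32.8 F [-5.9 -0.8  3.3] gap 0.026
shift units [-0.01  0.09  0.15] turn units [-0.17 -0.05  0.64]
```

```bash
python3 -m handwheel '[[0.2,0.04,0.02,-0.03,0,-0.9,26],[0.19,0.02,0.02,-0.03,0,-0.95,26],[0.19,0.02,0.02,-0.03,0,-0.95,26],[0.19,0.02,0.02,-0.03,0,-1,26],[0.19,0.02,0.02,-0.02,0,-1,26],[0.19,0.02,0.02,-0.02,0,-1,26],[0.19,0.01,0.02,0,0,-1,26],[0.19,0.01,0,0,0,-1,26],[0.19,0.01,0,0,0,-1,26],[0.19,0.01,0,0,0,-1,26]]'; python3 st.py
```

```text
clock: 7.2
tool_pos: [0.62, -0.0632, 0.0491]
orientation: [0.744, 0.669, -0.003, -0.003]
ft_force: [-2.5, -5.8, -0.5]
finger_gap: 0.0257
a 2.756 r 46.8 yaw err 3.2
F tool [-6.  -1.9  0.5] joints [-0.18  0.67  1.56 -0.    0.93 -1.64]
t 7.2 tcp [ 0.62   -0.0632  0.0491] local mm [ 43.4 -17.6] yaw 83.9 F [-2.5 -5.8 -0.5] gap 0.0257
shift units [-0.    0.05  0.12] turn units [-0.1   0.01  0.64]
```

```bash
python3 -m handwheel '[[0.19,0.02,0.02,0,0,-0.9,26],[0.19,0.01,0,0,0,-0.95,26],[0.19,0.01,0,0,0,-0.95,26],[0.19,0.01,0,0,0,-0.95,26]]'; python3 st.py;  python3 -m handwheel '[[0.15,0.01,0,0,0,-0.5,26],[0.15,0.01,0,0,0,-0.5,26]]'; python3 st.py
```

```text
clock: 7.6
tool_pos: [0.6198, -0.047, 0.0492]
orientation: [0.619, 0.785, -0.005, -0.003]
ft_force: [-0.2, -4.8, -0.1]
finger_gap: 0.0258
a 3.105 r 46.8 yaw err 2.8
F tool [-4.7 -1.3  0.2] joints [-0.15  0.67  1.56 -0.01  0.93 -1.95]
t 7.6 tcp [ 0.6198 -0.047   0.0492] local mm [46.8 -1.7] yaw 103.5 F [-0.2 -4.8 -0.1] gap 0.0258
shift units [-0.    0.05  0.13] turn units [-0.14  0.02  0.56]
clock: 7.8
tool_pos: [0.6187, -0.0411, 0.0496]
orientation: [0.582, 0.813, -0.006, -0.002]
ft_force: [-0.6, -5.7, -1.9]
finger_gap: 0.026
a -3.05 r 47.2 yaw err 360.8
F tool [-5.2 -2.3  2. ] joints [-0.14  0.66  1.57 -0.01  0.92 -2.03]
t 7.8 tcp [ 0.6187 -0.0411  0.0496] local mm [47.   4.3] yaw 108.8 F [-0.6 -5.7 -1.9] gap 0.026
shift units [0.   0.03 0.14] turn units [-0.13  0.04  0.15]
```

Tool is at a≈3.23 and the peg trails by about 0.1. I'll nudge on until the stop is felt.

```bash
python3 -m handwheel '[[0.12,0,0,0,0,0,26]]'; python3 st.py;  python3 -m handwheel '[[0.12,0,0,0,0,0,26]]'; python3 st.py;
```

```text
clock: 7.9
tool_pos: [0.6183, -0.0389, 0.0499]
orientation: [0.581, 0.814, -0.006, -0.001]
ft_force: [3.1, -5.5, -2.2]
finger_gap: 0.0257
a -3.005 r 47.5 yaw err 358.3
F tool [-6.2  1.2  2.2] joints [-0.13  0.66  1.57 -0.01  0.92 -2.03]
t 7.9 tcp [ 0.6183 -0.0389  0.0499] local mm [47.1  6.5] yaw 108.9 F [ 3.1 -5.5 -2.2] gap 0.0257
shift units [0.   0.02 0.16] turn units [-0.12  0.05 -0.34]
clock: 8.0
tool_pos: [0.6181, -0.0371, 0.0503]
orientation: [0.581, 0.814, -0.006, 0.0]
ft_force: [3.3, -12.0, -3.7]
finger_gap: 0.0262
a -2.967 r 48.0 yaw err 356.2
F tool [-12.4  -0.8   3.8] joints [-0.13  0.66  1.57 -0.01  0.92 -2.02]
t 8.0 tcp [ 0.6181 -0.0371  0.0503] local mm [47.2  8.3] yaw 108.9 F [  3.3 -12.   -3.7] gap 0.0262
shift units [0.   0.   0.17] turn units [-0.11  0.08 -0.77]
```

Force jumped to 12 N, so the stop is reached. I'll back off, open, rise and retreat so the cameras can see.

```bash
python3 -m handwheel '[[-0.25,0,0,0,0,0,45],[0,0,0,0,0,0,45],[0,0,0,0,0,0,45],[0,0,-0.5,0,0,0,45],[0,0,-0.8,0,0,0,45],[0,0,-1,0,0,0,45],[0,0,-1,0,0,0,45],[0,0,-1,0,0,0,45],[0,0,-1,0,0,0,45]]'; python3 -c "
from go import *
delta([.38,-.25,.17],100)"
```

```text
clock: 8.9
tool_pos: [0.6194, -0.0414, 0.1891]
orientation: [0.581, 0.814, -0.006, -0.002]
ft_force: [-0.0, 0.1, 1.1]
finger_gap: 0.045
t 8.9 tcp [ 0.6194 -0.0414  0.1891] local mm [47.5  3.8] yaw 108.9 F [-0.   0.1  1.1] gap 0.045
shift units [ -4.79 -11.75   0.94] turn units [-0.15  0.06  1.78]
```

```bash
python3 -m handwheel '[[-0.5,-1,0,0,0,0,20],[-0.5,-1,0,0,0,0,0],[-0.6,-1,0,0,0,0.2,0],[-0.6,-1,0,0,0,0.2,0],[-0.6,-1,0,0,0,0.2,0],[-0.6,-1,0,0,0,0.2,0],[-0.8,-1,0,0,0,0.2,0],[-0.8,-1,0,0,0,0.2,0],[-0.8,-1,0,0,0,0,0],[-0.8,-1,0,0,0,0,0]]'; python3 -c "
from go import *
delta([*W(-.18,0),.1],np.degrees(yaw)+90)
cap('top','t2.png');cap('scene','s2.png')
i=cv2.imread('pics/t2.png')[160:300,265:420]; j=cv2.imread('pics/s2.png')[160:280,260:420]
i=cv2.resize(i,(465,420)); j=cv2.resize(j,(335,251)); j=cv2.copyMakeBorder(j,0,169,0,0,0); cv2.imwrite('pics/v2.png',np.hstack([i,j]))"
```

```text
clock: 9.9
tool_pos: [0.4212, -0.274, 0.2066]
orientation: [0.622, 0.783, -0.003, 0.006]
ft_force: [0.2, -0.0, 0.6]
finger_gap: -0.0003
t 9.9 tcp [ 0.4212 -0.274   0.2066] local mm [-197.1 -179.2] yaw 103.0 F [ 0.2 -0.   0.6] gap -0.0003
shift units [7.22 0.7  4.18] turn units [0.04 0.14 0.05]
```

View pics/v2.png

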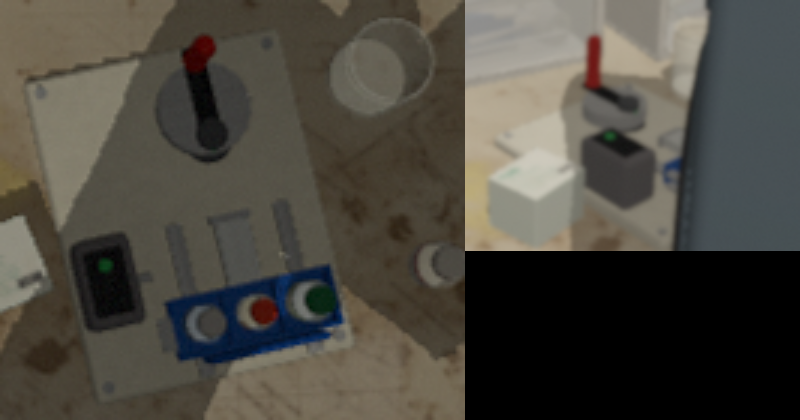

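The lever now points straight away from the carriage, with the peg top at about (333,176). The carriage is still drawn out with three vials standing, and the jar, spare vial and box are undisturbed. Next I'll go behind the push plate.

```bash
python3 -m handwheel '[[0.9,0.1,0.3,0,0,0,0],[0.9,0.1,0.4,0,0,0,0],[0.9,0.1,0.4,0,0,0,0],[0.9,0.1,0.4,0,0,0,0],[0.9,0.1,0.4,0,0,0,0],[0.9,0.1,0.4,0,0,0,0],[0.9,0,0.4,0,0,0,0],[0.8,0,0.4,0,0,0,0],[0,0,0.4,0,0,0,0],[0,0,0,0,0,0,0]]'; python3 -c "
from go import *
l=L(ray(c,333.3,175.7,.084)); print('peg',l*1e3,'cam a',np.arctan2(-l[1],-l[0]))
delta([*W(-.18,0),.03],np.degrees(yaw)+90)"
```

```text
clock: 11.0
tool_pos: [0.3989, -0.0908, 0.1203]
orientation: [0.624, 0.782, -0.001, 0.01]
ft_force: [0.0, -0.9, 0.8]
finger_gap: 0.0002
peg [45.08546037  1.13126372] cam a -3.1165063753439615
t 11.0 tcp [ 0.3989 -0.0908  0.1203] local mm [-178.4    4.4] yaw 102.8 F [ 0.  -0.9  0.8] gap 0.0002
shift units [-0.11 -0.11  3.62] turn units [0.13 0.2  0.01]
```

```bash
python3 -m handwheel '[[-0.15,-0.1,0.4,0.06,0.1,0,0],[0,0,0.5,0.06,0.1,0,0],[0,0,0.5,0,0,0,0],[0,0,0.5,0,0,0,0],[0,0,0.5,0,0,0,0],[0,0,0.5,0,0,0,0],[0,0,0.3,0,0,0,0],[0,0,0,0,0,0,0]]'; python3 -c "
from go import *
delta([*W(-.15,0),.033],np.degrees(yaw)+90)"
```

```text
clock: 11.8
tool_pos: [0.3996, -0.1007, 0.0344]
orientation: [0.626, 0.78, 0.001, -0.001]
ft_force: [-0.1, -0.2, 0.2]
finger_gap: 0.0004
t 11.8 tcp [ 0.3996 -0.1007  0.0344] local mm [-179.9   -5.4] yaw 102.5 F [-0.1 -0.2  0.2] gap 0.0004
shift units [0.22 1.19 0.06] turn units [ 0.01 -0.03 -0.06]
```

```bash
python3 -m handwheel '[[0.2,0.25,0,0,0,0,0],[0,0.25,0,0,0,0,0],[0,0.25,0,0,0,0,0],[0,0.2,0,0,0,0,0],[0,0.2,0,0,0,0,0],[0,0.2,0,0,0,0,0]]'; cat > pt.py <<'E'
from go import *
delta([*W(-.112,0),.033],np.degrees(yaw)+90)
E
python3 pt.py; python3 -m handwheel '[[0,0.2,0,0,0,0,0],[0,0.2,0,0,0,0,0],[0,0.2,0,0,0,0,0]]'; python3 pt.py
```

```text
clock: 12.4
tool_pos: [0.4354, -0.0882, 0.0358]
orientation: [0.626, 0.779, 0.002, 0.001]
ft_force: [0.9, -0.9, -0.4]
finger_gap: 0.0001
t 12.4 tcp [ 0.4354 -0.0882  0.0358] local mm [-142.2   -1.1] yaw 102.4 F [ 0.9 -0.9 -0.4] gap 0.0001
shift units [0.05 1.21 0.12] turn units [ 0.04 -0.01 -0.07]
clock: 12.7
tool_pos: [0.4515, -0.0847, 0.0361]
orientation: [0.626, 0.78, 0.002, 0.001]
ft_force: [-2.8, -0.8, 8.6]
finger_gap: 0.0
t 12.7 tcp [ 0.4515 -0.0847  0.0361] local mm [-125.7   -1.3] yaw 102.4 F [-2.8 -0.8  8.6] gap 0.0
shift units [0.05 0.55 0.13] turn units [ 0.04 -0.01 -0.07]
```

```bash
python3 -m handwheel '[[0,0,0,0,0,0,0]]'; python3 -c "
from pt import *
cap('top','t3.png');cap('scene','s3.png')
i=cv2.imread('pics/t3.png')[160:300,265:420]; j=cv2.imread('pics/s3.png')[160:280,300:460]
i=cv2.resize(i,(400,361)); j=cv2.resize(j,(400,361)); cv2.imwrite('pics/v3.png',np.hstack([i,j]))"
```

```text
clock: 12.8
tool_pos: [0.4525, -0.0847, 0.0365]
orientation: [0.626, 0.78, 0.002, 0.001]
ft_force: [-1.0, -0.5, 6.5]
finger_gap: 0.0
t 12.8 tcp [ 0.4525 -0.0847  0.0365] local mm [-124.7   -1.5] yaw 102.4 F [-1.  -0.5  6.5] gap 0.0
shift units [0.06 0.51 0.14] turn units [ 0.05 -0.   -0.07]
```

View pics/v3.png

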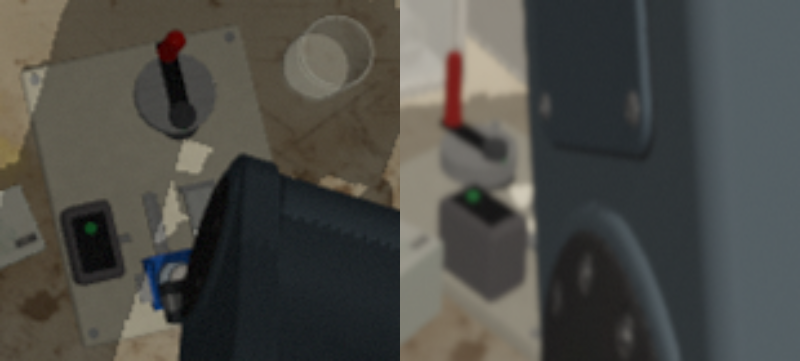

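```bash
python3 -c "
from meas import *; from fit import L
for f in('t2','t3'):
    c=dict(np.load(f'pics/{f}.png.npz')); m=masks(c)['blue']; w=np.zeros_like(m); w[240:300,300:395]=m[240:300,300:395]
    y,x=np.nonzero(w); k=x<335; 
    p=np.array([L(ray(c,a,b,.035))*1e3 for a,b in zip(x,y)]); q=p[p[:,1]>35]
    print(f,len(p),'x max/min near left edge',q.min(0).round(1),q.max(0).round(1),np.percentile(q[:,0],[5,50,95]).round(1))
i=[cv2.resize(cv2.imread(f'pics/{f}.png')[235:295,300:365],(390,360),interpolation=cv2.INTER_CUBIC) for f in('t2','t3')]
cv2.imwrite('pics/v4.png',np.clip(np.hstack(i)*1.4,0,255))
"
```

```text
t2 629 x max/min near left edge [-133.4   35.2] [-96.7  51.9] [-132.  -116.1  -97.8]
t3 122 x max/min near left edge [-132.8   35.2] [-96.3  52.7] [-130.4 -106.   -97.3][ WARN:0@0.706] global loadsave.cpp:1063 imwrite_ Unsupported depth image for selected encoder is fallbacked to CV_8U.
```

View pics/v4.png

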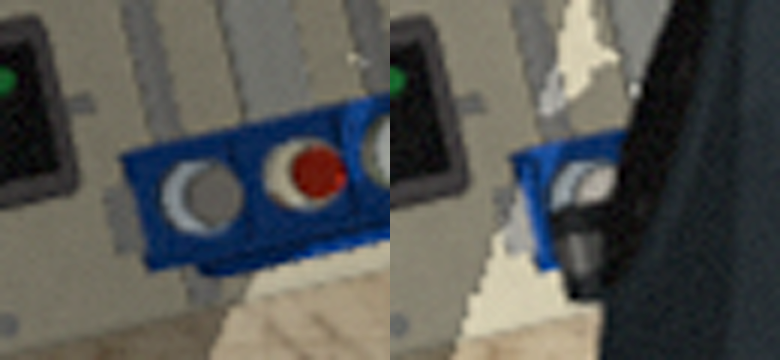

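```bash
python3 -c "
from go import *
s=env.sense(); print(s['joints'].round(3), Ro.from_quat(s['orientation']).as_matrix().round(3).tolist(), s['wrist_torque'].round(2))
c=dict(np.load('pics/t2.png.npz'))
for u,v in((333,280),(377,270)): print('plate top edge',(L(ray(c,u,v,.061))*1e3).round(1))
c3=dict(np.load('pics/t3.png.npz'))
for z in(.05,.1,.15): print('knuckle',z,(L(ray(c3,331.7,276,z))*1e3).round(1))
for z in(0,.036,.06,.1,.15): print('tcp proj',z,proj(c3,[*s['tool_pos'][:2],z]).round(1))
i=cv2.imread('pics/s2.png')[190:260,330:420]; 
a=cv2.resize(cv2.imread('pics/t3.png')[225:310,300:400],(400,340),interpolation=cv2.INTER_CUBIC); b=cv2.resize(i,(400,340))
cv2.imwrite('pics/v5.png',np.clip(np.hstack([a,b]).astype(float)*2.2,0,255).astype(np.uint8))
"
```

```text
[-0.288  0.454  2.01   0.004  0.675 -2.079] [[-0.215, 0.977, 0.004], [0.977, 0.215, 0.001], [0.0, 0.004, -1.0]] [-0.08  0.17 -0.03]
plate top edge [-135.5   41. ]
plate top edge [-135.3  -40.4]
knuckle 0.05 [-128.6   40.2]
knuckle 0.1 [-126.3   46.5]
knuckle 0.15 [-123.9   52.7]
tcp proj 0 [348.9 269. ]
tcp proj 0.036 [352.2 269.1]
tcp proj 0.06 [354.6 269.2]
tcp proj 0.1 [358.8 269.3]
tcp proj 0.15 [364.7 269.4]
```

View pics/v5.png

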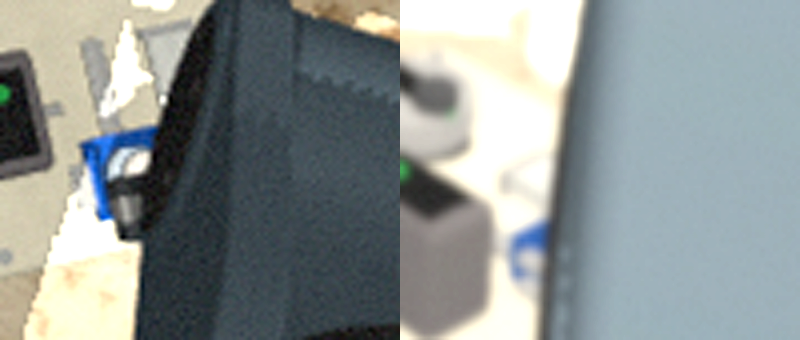

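The carriage has not moved although the tool is past the plate's expected position, and 6–9 N pushes up on the tool. That doesn't add up. I'll back out along the path I came in on and look.

```bash
python3 -m handwheel '[[0,-0.25,0,0,0,0,0],[0,-0.25,0,0,0,0,0]]'; python3 -m handwheel '[[0,-0.3,0,0,0,0,0],[0,-0.3,0,0,0,0,0],[0,-0.3,0,0,0,0,0],[0,-0.3,0,0,0,0,0],[0,-0.3,0,0,0,0,0],[0,-0.3,0,0,0,0,0]]';  python3 -m handwheel '[[0,0,-0.8,0,0,0,0],[0,0,-1,0,0,0,0],[-0.8,0,-1,0,0,0,0],[-1,0,-1,0,0,0,0],[-1,0,-0.5,0,0,0,0],[-1,0,0,0,0,0,0],[-1,0,0,0,0,0,0],[-1,0,0,0,0,0,0],[-1,0,0,0,0,0,0],[-1,0,0,0,0,0,0]]'
python3 -c "
from pt import *
c=cap('top','t4.png');s=cap('scene','s4.png')
a=cv2.resize(cv2.imread('pics/t4.png')[215:300,300:400],(470,400),interpolation=cv2.INTER_CUBIC); b=cv2.resize(cv2.imread('pics/s4.png')[180:280,340:420],(320,400),interpolation=cv2.INTER_CUBIC)
cv2.imwrite('pics/v6.png',np.clip(np.hstack([a,b]).astype(float)*1.8,0,255).astype(np.uint8))
for f in('t0','t2','t4'):
    c=dict(np.load(f'pics/{f if f!=\"t0\" else \"top0\"}.png.npz')); m=masks(c)['blue']; w=np.zeros_like(m); w[240:300,300:395]=m[240:300,300:395]
    y,x=np.nonzero(w); p=np.array([L(ray(c,a,b,.035))*1e3 for a,b in zip(x,y)]); print(f,np.percentile(p,[2,50,98],axis=0).round(1).tolist())
"
```

```text
clock: 13.1
tool_pos: [0.4402, -0.0874, 0.0365]
orientation: [0.626, 0.78, 0.002, 0.001]
ft_force: [0.4, 0.2, -1.0]
finger_gap: -0.0002
clock: 13.7
tool_pos: [0.3918, -0.0979, 0.0361]
orientation: [0.626, 0.78, 0.002, 0.001]
ft_force: [-0.5, 0.6, 0.3]
finger_gap: 0.0005
clock: 14.7
tool_pos: [0.4285, -0.2944, 0.1477]
orientation: [0.626, 0.78, 0.001, 0.0]
ft_force: [-0.2, 0.0, 0.1]
finger_gap: 0.0002
t 14.7 tcp [ 0.4285 -0.2944  0.1477] local mm [-194.6 -200.7] yaw 102.6 F [-0.2  0.   0.1] gap 0.0002
shift units [8.04 3.26 4.6 ] turn units [ 0.02 -0.01 -0.04]
t0 [[-138.7, -49.3], [-121.3, 7.9], [-96.7, 51.0]]
t2 [[-138.7, -49.3], [-122.5, 5.8], [-96.9, 50.7]]
t4 [[-138.7, -49.6], [-121.9, 6.3], [-96.9, 50.7]]
```

View pics/v6.png

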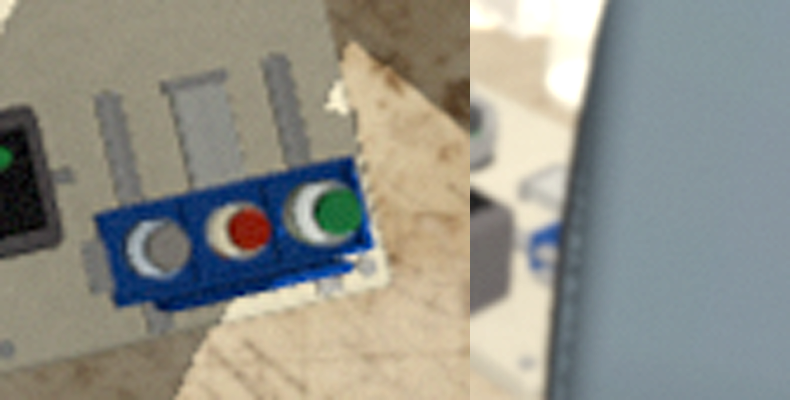

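Nothing was disturbed: carriage at 0, all three vials standing. The fingers must have passed over the plate and touched the middle vial's cap lightly, so the fingertips seem to sit higher than the reported z. I'll check the height by touching bare worktop gently, right here.

```bash
python3 -m handwheel '[[0,0,0.8,0,0,0,0],[0,0,0.9,0,0,0,0],[0,0,0.8,0,0,0,0],[0,0,0.6,0,0,0,0],[0,0,0.4,0,0,0,0],[0,0,0.3,0,0,0,0],[0,0,0,0,0,0,0]]'; for i in 1 ; do python3 -m handwheel '[[0,0,0.2,0,0,0,0],[0,0,0,0,0,0,0]]'; done; python3 -m handwheel '[[0,0,0.2,0,0,0,0],[0,0,0,0,0,0,0]]';python3 -m handwheel '[[0,0,0.2,0,0,0,0],[0,0,0,0,0,0,0]]'
```

```text
clock: 15.5
tool_pos: [0.4265, -0.2932, 0.0493]
orientation: [0.626, 0.779, 0.001, 0.0]
ft_force: [-0.1, 0.3, -0.7]
finger_gap: -0.0
clock: 15.7
tool_pos: [0.4269, -0.2933, 0.0449]
orientation: [0.626, 0.779, 0.001, 0.001]
ft_force: [0.3, -0.1, -0.0]
finger_gap: -0.0001
clock: 15.9
tool_pos: [0.4273, -0.2937, 0.0402]
orientation: [0.626, 0.779, 0.001, 0.002]
ft_force: [-1.0, -0.5, 0.1]
finger_gap: -0.0002
clock: 16.1
tool_pos: [0.4275, -0.2938, 0.0351]
orientation: [0.626, 0.779, 0.001, 0.002]
ft_force: [-0.9, -0.1, 0.1]
finger_gap: -0.0002
```

```bash
python3 -m handwheel '[[0,0,0.3,0,0,0,0],[0,0,0.3,0,0,0,0],[0,0,0.2,0,0,0,0],[0,0,0,0,0,0,0]]'; python3 -m handwheel '[[0,0,0.2,0,0,0,0],[0,0,0,0,0,0,0]]'; python3 -m handwheel '[[0,0,0.2,0,0,0,0],[0,0,0,0,0,0,0]]';python3 -m handwheel '[[0,0,0.15,0,0,0,0],[0,0,0,0,0,0,0]]'
```

```text
clock: 16.5
tool_pos: [0.4275, -0.2938, 0.013]
orientation: [0.626, 0.779, 0.001, 0.002]
ft_force: [-0.3, 0.0, 0.2]
finger_gap: 0.0001
clock: 16.7
tool_pos: [0.4274, -0.2937, 0.0074]
orientation: [0.626, 0.779, 0.001, 0.002]
ft_force: [-0.0, 0.5, 0.6]
finger_gap: -0.0003
clock: 16.9
tool_pos: [0.4275, -0.2938, 0.0021]
orientation: [0.626, 0.779, 0.001, 0.002]
ft_force: [-0.7, -0.4, -0.2]
finger_gap: 0.0002
clock: 17.1
tool_pos: [0.4277, -0.2939, -0.0019]
orientation: [0.626, 0.779, 0.001, 0.002]
ft_force: [0.1, 0.5, -0.7]
finger_gap: -0.0002
```

Reported z is already below the worktop with no contact, so the fingertips really are higher than reported. I'll continue in small steps.

```bash
for i in 1; do python3 -m handwheel '[[0,0,0.2,0,0,0,0],[0,0,0,0,0,0,0]]'; python3 -m handwheel '[[0,0,0.2,0,0,0,0],[0,0,0,0,0,0,0]]'; python3 -m handwheel '[[0,0,0.2,0,0,0,0],[0,0,0,0,0,0,0]]'; python3 -m handwheel '[[0,0,0.2,0,0,0,0],[0,0,0,0,0,0,0]]'; done | grep -E 'tool_pos|force'
```

```text
tool_pos: [0.4277, -0.2939, -0.0072]
ft_force: [-1.0, -0.1, 0.9]
tool_pos: [0.4278, -0.2939, -0.0126]
ft_force: [-1.1, 0.2, 0.1]
tool_pos: [0.4278, -0.294, -0.0181]
ft_force: [-0.1, -0.6, -0.5]
tool_pos: [0.4278, -0.2939, -0.0236]
ft_force: [-0.0, 0.2, 0.8]
```

```bash
{ python3 -m handwheel '[[0,0,0.1,0,0,0,0],[0,0,0,0,0,0,0]]'; python3 -m handwheel '[[0,0,0.1,0,0,0,0],[0,0,0,0,0,0,0]]'; python3 -m handwheel '[[0,0,0.1,0,0,0,0],[0,0,0,0,0,0,0]]'; } | grep -E 'tool_pos|force'
```

```text
tool_pos: [0.4278, -0.2939, -0.0264]
ft_force: [-0.8, 0.5, 0.6]
tool_pos: [0.4281, -0.2942, -0.0287]
ft_force: [-0.0, 0.3, 0.1]
tool_pos: [0.4284, -0.2945, -0.0283]
ft_force: [-0.7, -0.1, -0.7]
```

```bash
{ python3 -m handwheel '[[0,0,0.15,0,0,0,0]]'; python3 -m handwheel '[[0,0,0.15,0,0,0,0]]'; } | grep -E 'tool_pos|force'; python3 -c "
from go import *
print(env.sense()['joints'].round(4)); delta([*W(-.18,0),.1],np.degrees(yaw)+90)"
```

```text
tool_pos: [0.4289, -0.2949, -0.0293]
ft_force: [-21.5, 15.2, 91.5]
tool_pos: [0.4288, -0.2949, -0.0293]
ft_force: [-23.4, 17.2, 85.7]
[-0.6928  0.6548  1.8701  0.0028  0.6112 -2.4836]
t 18.7 tcp [ 0.4288 -0.2949 -0.0293] local mm [-194.3 -201.3] yaw 102.5 F [-23.4  17.2  85.7] gap 0.0001
shift units [ 8.04  0.55 -5.19] turn units [ 0.05  0.04 -0.06]
```

The worktop is touched at a reported z of about -0.029 m, so the true tip height is reported z plus about 29 mm. That agrees with the plate and vial-cap pass-over. The last step pressed harder than I meant, about 92 N with the fingertips on bare table. I'll rise now and redo the push with this offset, aiming for a true tip height of 32 mm (reported about 0.003).

```bash
python3 -m handwheel '[[0,0,-0.3,0,0,0,0],[0,0,-0.8,0,0,0,0],[0,0,-1,0,0,0,0],[0,0,-1,0,0,0,0],[0,0,-1,0,0,0,0],[0,0,-0.8,0,0,0,0]]';python3 -m handwheel '[[0.8,0.05,0,0,0,0,0],[0.8,0.05,0,0,0,0,0],[0.8,0.05,0,0,0,0,0],[0.8,0.05,0,0,0,0,0],[0.8,0.05,0,0,0,0,0],[0.8,0.05,0,0,0,0,0],[0.8,0.05,0,0,0,0,0],[0.8,0.05,0,0,0,0,0],[0.8,0.05,0,0,0,0,0],[0,0,0,0,0,0,0]]'; python3 -c "
from go import *
delta([*W(-.18,0),.1],np.degrees(yaw)+90)"
```

```text
clock: 19.3
tool_pos: [0.427, -0.2937, 0.0964]
orientation: [0.626, 0.78, 0.001, 0.001]
ft_force: [-0.2, -1.0, -0.5]
finger_gap: -0.0004
clock: 20.3
tool_pos: [0.3956, -0.1049, 0.0949]
orientation: [0.626, 0.78, 0.0, 0.001]
ft_force: [-0.6, -0.0, -0.1]
finger_gap: -0.0003
t 20.3 tcp [ 0.3956 -0.1049  0.0949] local mm [-184.7   -8.6] yaw 102.5 F [-0.6 -0.  -0.1] gap -0.0003
shift units [ 0.35  0.19 -0.2 ] turn units [ 0.03  0.02 -0.05]
```

```bash
python3 -m handwheel '[[0.35,0,0.4,0,0,0,0],[0,0,0.6,0,0,0,0],[0,0,0.6,0,0,0,0],[0,0,0.6,0,0,0,0],[0,0,0.6,0,0,0,0],[0,0,0.4,0,0,0,0],[0,0,0.15,0,0,0,0],[0,0,0,0,0,0,0]]'; python3 -c "
from go import *
delta([*W(-.149,0),.004],np.degrees(yaw)+90)"
```

```text
clock: 21.1
tool_pos: [0.3941, -0.0971, 0.0071]
orientation: [0.625, 0.781, 0.0, 0.002]
ft_force: [-0.6, -0.4, 1.4]
finger_gap: 0.0
t 21.1 tcp [ 0.3941 -0.0971  0.0071] local mm [-184.4   -0.7] yaw 102.7 F [-0.6 -0.4  1.4] gap 0.0
shift units [0.03 1.42 0.13] turn units [ 0.03  0.04 -0.02]
```

```bash
python3 -m handwheel '[[0,0.3,0.05,0,0,0,0],[0,0.3,0.05,0,0,0,0],[0,0.2,0,0,0,0,0],[0,0.2,0,0,0,0,0],[0,0.2,0,0,0,0,0]]' >/dev/null; python3 pt.py; python3 -m handwheel '[[0,0.2,0,0,0,0,0],[0,0.2,0,0,0,0,0]]'>/dev/null; python3 pt.py
```

```text
t 21.6 tcp [ 0.4271 -0.0904  0.0061] local mm [-150.8   -1.5] yaw 102.7 F [-0.2 -0.5 -0.4] gap 0.0001
shift units [ 0.06  1.56 -1.07] turn units [ 0.06  0.05 -0.02]
t 21.8 tcp [ 0.437  -0.088   0.0062] local mm [-140.6   -1.3] yaw 102.7 F [-3.3 -3.7  1.4] gap 0.0001
shift units [ 0.05  1.15 -1.07] turn units [ 0.04  0.05 -0.01]
```

Contact at about 3–5 N, which fits the plate and carriage friction. I'll push on towards a tool x of about -112 mm.

```bash
for k in 1; do python3 -m handwheel '[[0,0.18,0,0,0,0,0],[0,0.18,0,0,0,0,0],[0,0.18,0,0,0,0,0]]'>/dev/null; python3 pt.py; python3 -m handwheel '[[0,0.18,0,0,0,0,0]]'>/dev/null; python3 pt.py;  done
```

```text
t 22.1 tcp [ 0.4507 -0.0849  0.0061] local mm [-126.5   -1.3] yaw 102.7 F [-3.2 -1.6  2.1] gap 0.0003
shift units [ 0.05  0.58 -1.07] turn units [ 0.03  0.05 -0.01]
t 22.2 tcp [ 0.4554 -0.0838  0.0062] local mm [-121.7   -1.3] yaw 102.7 F [-2.8 -1.6  1.9] gap 0.0
shift units [ 0.05  0.39 -1.07] turn units [ 0.03  0.05 -0.01]
```

```bash
python3 -m handwheel '[[0,0.16,0,0,0,0,0]]'>/dev/null; python3 pt.py; python3 -m handwheel '[[0,0.12,0,0,0,0,0]]'>/dev/null; python3 pt.py; python3 -m handwheel '[[0,0.1,0,0,0,0,0]]'>/dev/null; python3 pt.py
```

```text
t 22.3 tcp [ 0.4597 -0.0828  0.0062] local mm [-117.3   -1.3] yaw 102.7 F [-4.  -2.7  1.8] gap -0.0001
shift units [ 0.05  0.22 -1.07] turn units [ 0.03  0.05 -0.01]
t 22.4 tcp [ 0.463  -0.0821  0.0062] local mm [-114.    -1.2] yaw 102.7 F [-2.9 -2.6  1.1] gap 0.0
shift units [ 0.04  0.08 -1.07] turn units [ 0.03  0.04 -0.01]
t 22.5 tcp [ 0.4631 -0.0816  0.0059] local mm [-113.7   -0.9] yaw 102.8 F [-27.3 -18.1  22.1] gap -0.0003
shift units [ 0.03  0.07 -1.08] turn units [-0.04  0.03  0.  ]
```

```bash
python3 -m handwheel '[[0,0.1,0,0,0,0,0]]'>/dev/null; python3 pt.py
```

```text
t 22.6 tcp [ 0.4627 -0.0813  0.0057] local mm [-114.1   -0.5] yaw 102.8 F [-21.2 -12.6  14.3] gap 0.0001
shift units [ 0.02  0.07 -1.09] turn units [-0.11  0.01  0.01]
```

There is a hard stop at a tool x of -114 mm, 36 mm on from an expected contact at about -150. I'll back straight off, rise, move aside and look.

```bash
python3 -m handwheel '[[0,-0.3,0,0,0,0,0],[0,-0.4,0,0,0,0,0],[0,-0.4,0,0,0,0,0],[0,-0.5,0,0,0,0,0],[0,-0.5,0,0,0,0,0],[0,-0.3,-0.5,0,0,0,0],[0,0,-1,0,0,0,0],[0,0,-1,0,0,0,0],[0,0,-1,0,0,0,0],[0,0,-1,0,0,0,0]]'; python3 -m handwheel '[[-0.8,0,-0.5,0,0,0,0],[-1,0,0,0,0,0,0],[-1,0,0,0,0,0,0],[-1,0,0,0,0,0,0],[-1,0,0,0,0,0,0],[-1,0,0,0,0,0,0],[-1,0,0,0,0,0,0],[-1,0,0,0,0,0,0],[-1,-0.2,0,0,0,0,0],[0,0,0,0,0,0,0]]'
python3 -c "
from pt import *
c=cap('top','t5.png'); cap('scene','s5.png')
m=masks(c)['blue']; w=np.zeros_like(m); w[220:300,300:395]=m[220:300,300:395]
y,x=np.nonzero(w); p=np.array([L(ray(c,a,b,.035))*1e3 for a,b in zip(x,y)]); print(np.percentile(p,[2,50,98],axis=0).round(1).tolist())
for st,ce in blob(c,masks(c)['red']):
  if 300<ce[0]<390 and 150<ce[1]<300: print('red',st,ce)
i=cv2.resize(cv2.imread('pics/t5.png')[150:300,240:440],(800,600),interpolation=cv2.INTER_CUBIC)
cv2.imwrite('pics/v7.png',np.clip(i*1.4,0,255).astype(np.uint8))"
```

```text
clock: 23.6
tool_pos: [0.396, -0.0948, 0.1196]
orientation: [0.624, 0.781, -0.004, -0.005]
ft_force: [0.4, -0.6, 0.0]
finger_gap: 0.0002
clock: 24.6
tool_pos: [0.4351, -0.3199, 0.1354]
orientation: [0.625, 0.781, -0.003, -0.001]
ft_force: [-0.1, 0.1, 0.1]
finger_gap: -0.0001
t 24.6 tcp [ 0.4351 -0.3199  0.1354] local mm [-193.7 -227. ] yaw 102.7 F [-0.1  0.1  0.1] gap -0.0001
shift units [9.09 3.28 4.06] turn units [-0.07  0.02 -0.01]
[[-101.5, -47.4], [-87.4, 8.1], [-60.9, 51.2]]
red [330 172   5   6  20] [331.95 174.25]
```

View pics/v7.png

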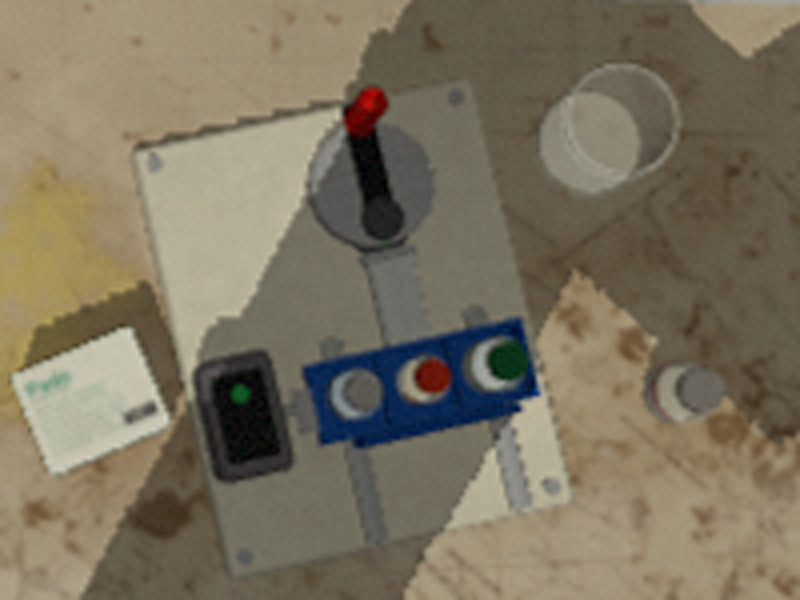

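The carriage moved forward 36–37 mm and now sits close to the cam. The lever points away (peg top about (332,174)), the three vials are standing, and the box, jar and spare vial look unmoved. The arm is clear, so I'll hand in.

```bash
python3 -c "
from rig import env
print(env.sense()['ft_force']); print(env.sign_off())"
```

```text
[ 0.2851229   0.45860147 -0.17594326]
the job is handed in; nothing more can be done
None
```

I pushed the lever peg anticlockwise to its stop, then pushed the carriage home by its rear plate, and handed the job in at about 25 s with the arm clear.

**Last checks**
- **Cam:** force rose from about 5.5 N to 12 N at the stop. The picture then put the cam at about -3.12 rad, which is the low point facing the carriage.
- **Carriage:** the blue outline moved 36–37 mm between pictures, against 36 mm for fully home. It ran into a hard stop at about 27 N per axis, up from about 3–5 N while sliding.
- **Other things:** all three vials still stand in the carriage, and the box, jar and spare vial look where they were. The wrist force read about zero at hand-in.

**What went wrong or disagreed**
- **First push failed:** the fingers passed over the plate and did not move the carriage. The fingertips turned out to be about 29 mm higher than the reported TCP height. They probably rested on the middle vial's cap with up to about 9 N, but it stayed standing.
- **Hard touch on the table:** I found that offset by touching bare worktop, and the last step pressed the fingertips down with about 92 N (about 95 N in all). That is harder than I intended but under the 120 N wrist limit. I corrected the height for the second push.
- **Shallow hold on the peg:** with that offset, the peg was pushed only by its top few millimetres. It held all the way round.

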